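# Refit the rinsed filter cartridge

## Robot

A 6-joint arm with a two-finger parallel gripper is mounted at the origin on the work surface. World frame = base frame: x ahead of the robot, y to its left, z up, the work surface at z = 0. Lengths are in m, angles in degrees, forces in N, time in s.
With the tool pointing down it reaches from about 0.425 to 0.95 m from the base axis. Payload 14.7 kg.
Tool frame: the origin (TCP) lies between the finger pads; the fingertips stand 11 mm ahead of it and the grasp point (between the pads) lies 8 mm behind it; x points along the fingers, z is the direction in which the jaws open and shut, and the axes are right-handed (so a half turn about x gives the same grasp; the last joint's range is limited). The gripper opens to 85 mm and grips with 20 to 120 N. Pads are 22 mm wide; open, the fingers measure 114 mm over their backs; the gripper's body (76 mm by 85 mm) begins 54 mm behind the grasp point. The pads swing forward as they close: fully open they stand 13 mm farther back than shut.
Start: joints at [-69.477, 27.513, 91.461, -0, 61.026, -2.67], TCP at [0.256, -0.597, 0.242] pointing down, gripper open.
Joint ranges: [-157.49, 157.49], [-46.99, 117.5], [13.45, 153.17], [-89.5, 269.5], [5.16, 153.95], [-167.48, 167.48]. Speed limits (degrees/s): [108.29, 108.29, 136.94, 172.46, 172.46, 172.46].

## Interface

Orientations are given as [roll, pitch, yaw] about the fixed x, y, z axes, in that order (R = Rz(yaw) Ry(pitch) Rx(roll)).
In Python, from plant import readout, camera, camera_info, ticket gives the robot as it stands.
- The arm moves only by the tool apply_moves, never from a script. Its argument "increments" is text: rows parted by semicolons, each of 5 numbers parted by spaces: the closure, from -1 (fully open) to 1 (shut), so that 0 is half open, then the shift along the world's x, y, z in m, then the turn about the world's z in degrees. In form: hand x y z yaw; .... A call has 1 to 20 rows; each row shifts and turns the pose as measured when the row begins; what a row does not reach is not made up. A row lasts 1/12 s, in which the tool goes at most 41.7 mm and 7.16 degrees, less where a joint would pass 70% of its speed; a pose out of reach is approached as far as the arm can. A call with a gripper value outside its range is refused whole. The fingers move at their own pace and stop on an object; "grip_force" is the grip in N (left out, the last holds). Time passes only in rows, so rows that do not move let the fingers close. It gives the time, the measured TCP pose, the force and the opening at its end, in the units of the state.
- readout.read_state(): the state, without advancing time (a new reading comes with each control period).
- camera(name): name is "side" or "top" or "wrist"; returns (picture, depth): 420x560x3 uint8, red, green, blue; 420x560 float32, m along the optical axis (not along the pixel's ray), 0 where there is no reading.
- camera_info(name): a dict with "K" (3x3 intrinsics, pixels), "D" ([k1, k2, p1, p2, k3] as OpenCV has them; the pictures are not rectified), "R" (3x3) and "t" (3): a world point X has camera coordinates R X + t. Camera axes: x right, y down, z forward; pixel columns grow to the right and rows downward; lengths in m; the calibration is good to about 2 mm. A picture is of the moment at which its call begins: read the wrist's pose just before it. camera_info takes no time and is no camera call; for the wrist camera it gives the pose at the moment of the call.
- ticket.hand_in(): hands the job in, once; it reports no verdict.
The state is a dict: "t": time; "q": joint angles; "qvel": joint speeds; "joint_torque": joint torques, N m; "tcp_pos": TCP position; "orientation": TCP orientation; "contact_force": force on the tool from outside, world axes, zero at the start; "ft_torque": the same for the moment, N m; "finger_gap": finger opening in m.
Only numpy, scipy, OpenCV 4.12 (cv2) and the standard library are available. Lean on these libraries where they do the work, as an engineer would, in place of code of your own. Each camera call takes 0.05 s, during which the arm holds its last target.

## Task

Take the rinsed filter cartridge out of its steel rinse stand by pinching its two orange tabs together, and fit it into the well of the white water filter unit until its collar sits down on the blue carriage and, once you let go, both tabs have sprung out again. Do not tear it out against its catches, crush the tabs or force it down: the blue carriage may stand a little to either side, so feel for its opening. Leave everything else on the counter where it is.

Things in the scene. Friction and masses are not known exactly. Their poses are not given: they have to be found in the camera images.
- cartridge: filter cartridge, about 150 g, snapped into the stand, axes along the stand's: white block 40 (x) x 28 (y) x 39 mm, on it a collar 52 x 36 mm (39 to 43 mm up), above that a blue cap 36 x 14 mm up to 65 mm. Origin: centre of the underside, z up. Orange tabs on its +y and -y sides. With both tabs held fully in it lifts out and goes in freely. Fits either way round
- tabs_mid (a point): point midway between the tabs' paddles, 62 mm above the cartridge's underside, axes the cartridge's. Paddles: upright plates 24 mm wide along x, 44 to 76 mm above the underside, 42 mm over their outer faces at rest, 30 mm when both are fully in. A squeeze of 10 to 25 N is right; over 40 N crushes a tab
- tab_a (a joint): travel of the tab on the cartridge's +y side: 0 sprung out, 0.006 m pinched fully in (firm stop); slides inwards along y against a spring, 3 N at first, 7 N fully in. Its catch, 23 to 32 mm above the underside, reaches 5 mm beyond the block's side at rest, under the lip of the opening, and is drawn inside when fully in
- tab_b (a joint): the same for the tab on the -y side: 0 sprung out, 0.006 m pinched fully in; same spring and catch
- stand: the fixed rinse stand: a grey foot plate 130 x 140 mm and a steel top 100 x 110 mm, 60 mm high, with one oblong opening 43 (x) x 31 (y) mm in its middle, lip 6 mm thick. Origin on the table under the opening's centre, z up. The seated cartridge's underside is 21 mm above the origin
- stand_mouth (a point): centre of the stand's opening, at its upper face (60 mm up)
- machine: fixed white water filter unit, a low box 150 (x) x 190 (y) x 90 mm, grey spout on its -x face. Origin on the table under its centre, z up. On its top lies the blue carriage, a plate 74 (x) x 106 (y) x 6 mm with the well's opening in its middle, 43 (x) x 31 (y) mm, bevelled 1.5 mm, 70 mm of room below. Seated, the cartridge's underside is 57 mm above this origin, its x along the unit's x
- well (a point): middle of the carriage's RANGE, not of the carriage, at its upper face, 96 mm above the table; axes the unit's. The carriage slides along this y on rails with stiff friction (7 N) and stands anywhere up to 14 mm to either side; its place is not measured: find the opening by feel or by looking. It may stay or be shifted. Pressing on it with over 35 N is forcing
- mug: blue mug, 80 mm wide, 90 mm high; origin under its centre. Leave alone
- oil_bottle: green bottle, 60 mm wide, 200 mm high; origin under its centre. Leave alone
- spice_jar: amber jar with a red cap, 48 mm wide, 90 mm high; origin under its centre. Leave alone
- bowl: white bowl, 120 mm wide, 55 mm high; origin under its centre. Leave alone
- filter_carton: cardboard carton 60 x 50 x 80 mm high; origin under its centre. Leave alone
- cup: brown cup, 70 mm wide, 80 mm high; origin under its centre. Leave alone

How it is judged (in metres and radians):
On the way, in this order (a step that is already met when the one before it is completed fails the run):
1. the cartridge is unclipped and lifted clear of the stand (z of cartridge in the frame of stand above 0.065 m), for 0.1 s.
2. the cartridge sits in the unit's well, collar down on the carriage (z of cartridge in the frame of machine between 0.053 and 0.0595 m and horizontal distance between cartridge and machine below 0.02 m), for 0.2 s.
At the end, for the whole second after the job is handed in: Cartridge in the unit's well: underside 53 to 59.5 mm above the unit's origin, within 20 mm of its centre, upright within 0.08 rad, in line within 0.15 rad either way round; both tabs sprung out (under 2.5 mm); let go, at rest; other things undisturbed (all of step 2 and angle between cartridge's own z axis and vertical below 0.08 rad and angle between the x axis of cartridge and the x axis of machine, either way round below 0.15 rad and value of joint each of tab_a, tab_b below 0.0025 m and linear speed of cartridge below 0.02 m/s); the robot touches nothing.
It fails at once if the cartridge was torn or levered against the stand (over 25 N) (contact force between cartridge and stand above 25 N).
It fails at once if the cartridge was forced against the filter unit (over 35 N) (contact force between cartridge and machine above 35 N).
It fails at once if the tabs were crushed (over 40 N on each, 80 N together) (contact force between the fingers and cartridge above 80 N).
It fails at once if the gripper pushed on the stand or the filter unit (over 20 N) (contact force between any of the fingers, the arm and stand above 20 N or contact force between any of the fingers, the arm and machine above 20 N).
It fails at once if another thing on the counter was disturbed (distance of any of mug, oil_bottle, spice_jar, bowl, filter_carton, cup from where it was at the start of the episode above 0.03 m or angle between any of mug, oil_bottle's own z axis and vertical above 0.5 rad).
It also fails if it takes over 72 s, if anything falls off the work surface, if the arm or the gripper's body presses on something with over 40 N, if the wrist force passes 120 N, or if a joint passes its speed limit or range.

## Working session

There is one attempt and no reset: what is moved stays moved. The work goes in short steps, Python scripts to look and compute and a tool call to move; the robot and the scene stay as the last step left them, time stands still between calls to the robot, and variables do not carry over. Pictures are saved under pics/ and viewed, and the job is handed in when it is done.

Besides the shell and the picture viewer there is one more tool, called after "Emit:" as a command line: name --argument value ..., lists and objects as JSON in quotes. apply_moves: Moves the arm, as the interface text tells. Its arguments: {"type":"object","properties":{"increments":{"type":"string"},"grip_force":{"type":"number"}},"required":["increments"]}

```bash
ls; mkdir -p pics; python3 - <<'E'
from plant import readout, camera, camera_info
import cv2,numpy as np
print(readout.read_state())
for n in ["side","top","wrist"]:
    i=camera_info(n); print(n,i)
    p,d=camera(n); cv2.imwrite(f"pics/{n}0.png",p[:,:,::-1]); np.savez(f"{n}0.npz",p=p,d=d,**{k:np.array(v) for k,v in i.items()})
E
```

```text
pics
{'t': 0.0, 'q': array([-6.94765926e+01,  2.75492665e+01,  9.14947931e+01,  1.10045314e-03,
        6.10254603e+01, -2.67101994e+00]), 'qvel': array([ 0.01311405, -0.01730237,  0.06194819,  0.05475324, -0.0388663 ,
        0.02741935]), 'joint_torque': array([ 4.00344055e-03, -9.50644255e+01, -4.30170822e+01,  3.12339725e-04,
        1.24083320e-02, -8.14954342e-05]), 'tcp_pos': array([ 0.25587604, -0.59707712,  0.24167226]), 'orientation': array([176.53613064,  89.93047333, 109.7300243 ]), 'contact_force': array([-0.28783188, -0.00820599, -0.20981337]), 'ft_torque': array([-0.02368047,  0.00899563, -0.04606922]), 'finger_gap': 0.08515086963346259}
side {'K': array([[449.95481303,   0.        , 282.26595667],
       [  0.        , 449.95481303, 208.59378759],
       [  0.        ,   0.        ,   1.        ]]), 'D': array([0.01157362, 0.        , 0.        , 0.        , 0.        ]), 'R': array([[-0.79562467, -0.60576   ,  0.00601707],
       [-0.39177832,  0.50694763, -0.76779805],
       [ 0.462051  , -0.61323643, -0.64066368]]), 't': array([0.46457507, 0.29039016, 1.18836822])
[... 199 characters left out ...]
    ,  0.        ,  0.        ,  0.        ]), 'R': array([[ 0.00142308, -0.99993499,  0.01131319],
       [-0.98486551, -0.0033622 , -0.17328767],
       [ 0.17331445, -0.01089537, -0.98480627]]), 't': array([-0.00314232,  0.57166936,  1.27407369])}
wrist {'K': array([[315.44222463,   0.        , 279.57334739],
       [  0.        , 315.44222463, 211.97430581],
       [  0.        ,   0.        ,   1.        ]]), 'D': array([-0.02146198,  0.        ,  0.        ,  0.        ,  0.        ]), 'R': array([[ 0.39471119, -0.91880434, -0.00129007],
       [-0.87923708, -0.37812026,  0.28977098],
       [-0.26673064, -0.11324157, -0.95709514]]), 't': array([-0.64898812, -0.03751501,  0.37876148])}
```

View pics/top0.png

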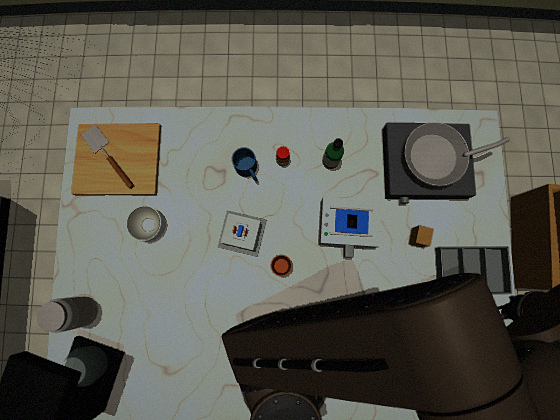

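View pics/side0.png

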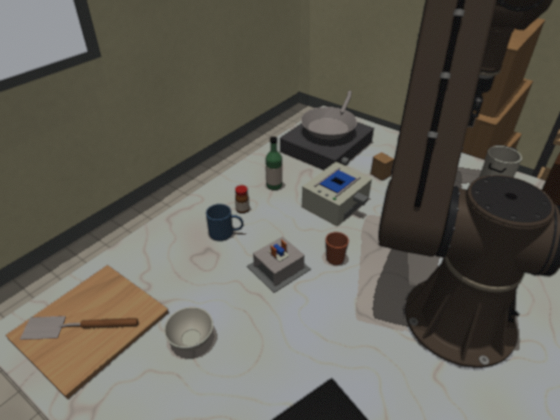

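View pics/wrist0.png

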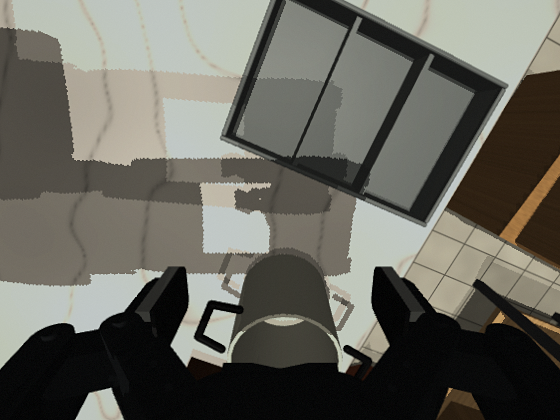

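```bash
python3 - <<'E'
import cv2,numpy as np
p=cv2.imread("pics/top0.png")
a=cv2.resize(p[195:265,205:275],(560,560),interpolation=cv2.INTER_CUBIC)
b=cv2.resize(p[190:260,315:395],None,fx=7,fy=7,interpolation=cv2.INTER_CUBIC)
cv2.imwrite("pics/za.png",a);cv2.imwrite("pics/zb.png",b)
E
cat > h.py <<'E'
import cv2,numpy as np
def ray(i,uv):
    K,D,R,t=[np.array(i[k]) for k in "KDRt"]
    n=cv2.undistortPoints(np.array(uv,float).reshape(-1,1,2),K,D).reshape(-1,2)
    d=np.c_[n,np.ones(len(n))]@R
    return -R.T@t,d
def onz(i,uv,z):
    c,d=ray(i,uv); return c+d*((z-c[2])/d[:,2])[:,None]
def proj(i,X):
    return cv2.projectPoints(np.array(X,float).reshape(-1,3),cv2.Rodrigues(i["R"])[0],i["t"],i["K"],i["D"])[0].reshape(-1,2)
def cloud(i,d):
    h,w=d.shape;u,v=np.meshgrid(np.arange(w),np.arange(h))
    n=cv2.undistortPoints(np.c_[u.ravel(),v.ravel()].astype(float).reshape(-1,1,2),np.array(i["K"]),np.array(i["D"])).reshape(-1,2)
    P=np.c_[n,np.ones(len(n))]*d.reshape(-1,1)
    return ((P-np.array(i["t"]))@np.array(i["R"])).reshape(h,w,3)
E
python3 - <<'E'
from h import *
f=np.load("top0.npz");X=cloud(f,f["d"])
def rect(m,name):
    n,l,s,c=cv2.connectedComponentsWithStats(m.astype(np.uint8))
    if n<2: print(name,"none");return
    k=1+s[1:,4].argmax(); P=X[l==k]
    r=cv2.minAreaRect((P[:,:2]*1000).astype(np.float32)); print(name,s[k],c[k],r,"z",np.median(P[:,2]))
box=lambda u0,v0,u1,v1:np.pad(np.ones((v1-v0,u1-u0),bool),((v0,420-v1),(u0,560-u1)))
s=box(205,195,275,265);m=box(305,185,395,265)
z=X[...,2]
rect(s&(z>.05)&(z<.07),"standtop")
rect(s&(z>.003)&(z<.07),"standall")
rect(s&(z>.075),"cart")
rect(m&(z>.08)&(z<.11),"machtop")
hsv=cv2.cvtColor(f["p"],cv2.COLOR_RGB2HSV)
blue=(hsv[...,0]>100)&(hsv[...,0]<130)&(hsv[...,1]>120)&(hsv[...,2]>90)
rect(m&blue,"carriage"); rect(s&blue,"cap")
org=(hsv[...,0]<15)&(hsv[...,1]>130)
rect(s&org,"tab")
rect(m&(z<.08)&box(335,205,370,235),"hole")
E
```

```text
standtop [220 213  40  37 924] [240.03896104 231.51515152] ((486.9586486816406, 148.6552734375), (110.5146255493164, 100.46044158935547), 76.89083099365234) z 0.060541087340966096
standall [ 217  208   53   51 1408] [241.49928977 232.91335227] ((490.08746337890625, 143.1765899658203), (177.8220672607422, 147.22622680664062), 74.41876983642578) z 0.058694694084517635
cart [236 225   7  12  55] [239.27272727 230.67272727] ((414.7303161621094, 91.66627502441406), (211.95523071289062, 32.87556457519531), 38.63243103027344) z 0.08550605091834804
machtop [ 320  197   61   61 2651] [350.51301396 222.30064127] ((497.5218505859375, -211.15567016601562), (192.79043579101562, 190.0640411376953), 86.20492553710938) z 0.09134324768413388
carriage [335 209  34  25 610] [351.68360656 220.89508197] ((469.5, -116.92439270019531), (113.54167938232422, 345.0982666015625), 26.276845932006836) z 0.09609169494543833
cap [237 225   6  11  40] [239.25 230.1 ] ((487.6806640625, 147.91737365722656), (12.01229476928711, 34.427490234375), 74.77735900878906) z 0.08645759506888892
tab [271 257   4   8  23] [272.69565217 261.04347826] ((369.0111389160156, 32.00202178955078), (63.938987731933594, 16.79197120666504), 21.096952438354492) z 0.07625304455248447
hole [347 215  10  13 125] [351.416 220.88 ] ((523.6593627929688, -223.52577209472656), (38.219383239746094, 35.14686965942383), 88.80525970458984) z 0.02276447712005415
```

View pics/za.png

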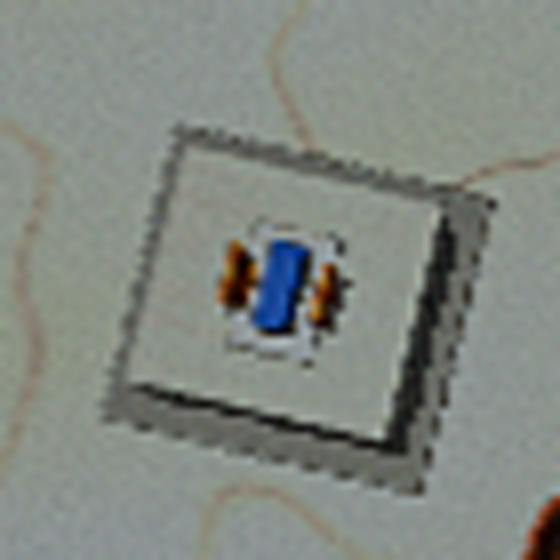

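View pics/zb.png

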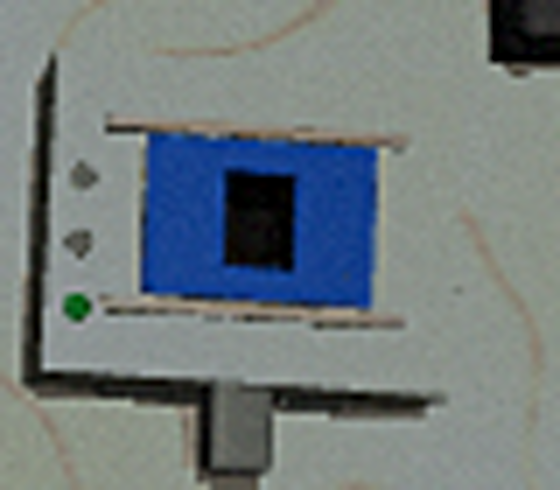

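```bash
python3 - <<'E'
from h import *
from scipy.spatial.transform import Rotation as Ro
f=np.load("top0.npz");p=f["p"]
hsv=cv2.cvtColor(p,cv2.COLOR_RGB2HSV)
blue=((hsv[...,0]>100)&(hsv[...,0]<130)&(hsv[...,1]>120)&(hsv[...,2]>60)).astype(np.uint8)
m=np.zeros_like(blue);m[200:245,325:380]=blue[200:245,325:380]
c=max(cv2.findContours(m,cv2.RETR_EXTERNAL,cv2.CHAIN_APPROX_NONE)[0],key=cv2.contourArea)
P=onz(f,c.reshape(-1,2),.096)*1000
r=cv2.minAreaRect(P[:,:2].astype(np.float32));print("carr",r)
g=cv2.cvtColor(p,cv2.COLOR_RGB2GRAY);k=np.zeros_like(g);k[213:231,345:359]=(g[213:231,345:359]<60)
v,u=np.nonzero(k);Q=onz(f,np.c_[u,v],.096)*1000;print("hole",Q.mean(0),cv2.minAreaRect(Q[:,:2].astype(np.float32)))
X=cloud(f,f["d"]);z=X[...,2]
# machine top pixels on z .09..0.097
k=((z>.084)&(z<.105)).astype(np.uint8);k[:190]=0;k[265:]=0;k[:,:305]=0;k[:,395:]=0
k=cv2.morphologyEx(k,cv2.MORPH_OPEN,np.ones((3,3)))
c=max(cv2.findContours(k,cv2.RETR_EXTERNAL,cv2.CHAIN_APPROX_NONE)[0],key=cv2.contourArea)
P=onz(f,c.reshape(-1,2),.09)*1000;print("mach",cv2.minAreaRect(P[:,:2].astype(np.float32)))
from plant import readout
s=readout.read_state();print(Ro.from_euler("xyz",s["orientation"],degrees=True).as_matrix().round(3))
w=np.load("wrist0.npz");print("cam",-w["R"].T@w["t"]-s["tcp_pos"])
E
```

```text
carr ((516.8574829101562, -213.52488708496094), (106.56477355957031, 74.55345153808594), 86.24435424804688)
hole [ 516.66145356 -214.20246433   96.        ] ((515.309814453125, -213.36688232421875), (42.21535873413086, 56.0919189453125), 88.64842224121094)
mach ((516.6609497070312, -211.86544799804688), (191.56210327148438, 150.85333251953125), 86.2793960571289)
[[-0.     0.919  0.394]
 [ 0.001  0.394 -0.919]
 [-1.     0.    -0.001]]
cam [0.06831174 0.02959727 0.1307095 ]
```

Emit:
apply_moves --increments "-1 0.035 0.02 0.005 7;-1 0.035 0.02 0.005 7;-1 0.035 0.02 0.005 7;-1 0.035 0.02 0 7;-1 0.035 0.02 0 7;-1 0.035 0.02 0 7;-1 0 0.04 0 7;-1 0 0.04 0 7;-1 0 0.04 0 7;-1 0 0.04 0 7;-1 0 0.04 0 7;-1 0 0.04 0 7;-1 0 0.04 0 7;-1 0 0.04 0 7;-1 0 0.04 0 7;-1 0 0.04 0 7;-1 0 0.04 0 7;-1 0 0.04 0 7;-1 0 0 0 7;-1 0 0 0 0" --grip_force 20

```text
t: 1.82
tcp_pos: [0.4666, 0.0291, 0.2528]
orientation: [-83.7, 90.0, -14.0]
contact_force: [-0.0, -0.8, -0.0]
finger_gap: 0.0853
```

```bash
cat > snap.py <<'E'
import sys
from plant import readout, camera, camera_info
import cv2,numpy as np
from scipy.spatial.transform import Rotation as Ro
name,out=sys.argv[1:3]
i=camera_info(name);s=readout.read_state()
p,d=camera(name)
cv2.imwrite(f"pics/{out}.png",p[:,:,::-1]); np.savez(f"{out}.npz",p=p,d=d,tcp=s["tcp_pos"],ori=s["orientation"],**{k:np.array(v) for k,v in i.items()})
j=Ro.from_euler("xyz",s["orientation"],degrees=True).as_matrix()[:,2]
print(s["t"],s["tcp_pos"].round(4),"jaw",np.degrees(np.arctan2(j[1],j[0])).round(2),"q",s["q"].round(1),"F",s["contact_force"].round(1),"gap",s["finger_gap"])
E
python3 snap.py wrist w1
```

```text
1.8167 [0.4666 0.0291 0.2528] jaw 69.72 q [-1.000e-01  1.210e+01  1.138e+02 -0.000e+00  5.400e+01 -6.990e+01] F [-0.  -0.8 -0. ] gap 0.08527959809522924
```

View pics/w1.png

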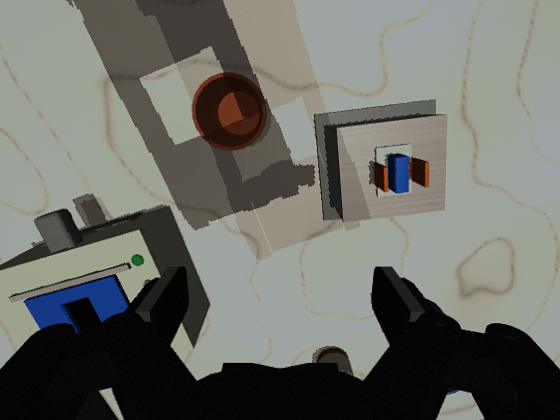

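```bash
python3 - <<'E'
from h import *
f=np.load("w1.npz");p=f["p"];X=cloud(f,f["d"]);z=X[...,2]
def rc(m,zz,name):
    m=m.astype(np.uint8);cs=cv2.findContours(m,cv2.RETR_EXTERNAL,cv2.CHAIN_APPROX_NONE)[0]
    c=max(cs,key=cv2.contourArea);P=onz(f,c.reshape(-1,2),zz)*1000
    print(name,cv2.contourArea(c),cv2.minAreaRect(P[:,:2].astype(np.float32)))
b=np.zeros(z.shape,bool);b[90:230,300:460]=1
rc(b&(z>.052),.060,"stand top")
hsv=cv2.cvtColor(p,cv2.COLOR_RGB2HSV)
blue=(hsv[...,0]>100)&(hsv[...,0]<130)&(hsv[...,1]>120)&(hsv[...,2]>120)
rc(b&blue&(z>.083),.086,"cap"); print(z[b&blue].max())
o=(hsv[...,0]<15)&(hsv[...,1]>150)
bb=b.copy();bb[:,:395]=0
print("z tabs",np.percentile(z[b&o],[5,50,95,99]))
for n,k in(("L",b&~bb),("R",bb)):
    q=k&o&(z>.092)&(z<.1); print(n,q.sum(),X[q].mean(0),cv2.minAreaRect((X[q][:,:2]*1000).astype(np.float32)))
E
```

```text
stand top 10031.5 ((487.63336181640625, 146.4075469970703), (111.2016372680664, 100.53628540039062), 77.10250854492188)
cap 361.0 ((487.7166748046875, 146.28347778320312), (10.670059204101562, 33.84668731689453), 76.38705444335938)
0.38356858079327927
z tabs [0.06663261 0.08670316 0.09678079 0.09747134]
L 127 [0.48306572 0.12789596 0.09576429] ((483.5150451660156, 128.1422576904297), (4.092284679412842, 22.727184295654297), 76.81121826171875)
R 153 [0.49166573 0.16453249 0.09554593] ((491.8131408691406, 164.83413696289062), (4.674050807952881, 22.886384963989258), 78.12970733642578)
```

Emit:
apply_moves --increments "-1 0.005 0.03 -0.01 3;-1 0.005 0.03 -0.01 3;-1 0.005 0.03 -0.01 1.3;-1 0.006 0.028 -0.01 0;-1 0 0 -0.02 0;-1 0 0 0 0;-1 0 0 0 0"

```text
t: 2.45
tcp_pos: [0.4914, 0.1442, 0.1912]
orientation: [-85.7, 89.8, -11.5]
contact_force: [0.1, -0.3, 0.6]
finger_gap: 0.0853
```

```bash
python3 snap.py wrist w2
```

```text
2.45 [0.4914 0.1442 0.1912] jaw 74.14 q [ 1.300e+01  2.020e+01  1.126e+02 -1.000e-01  4.700e+01 -6.100e+01] F [ 0.1 -0.3  0.6] gap 0.08533595085849778
```

View pics/w2.png

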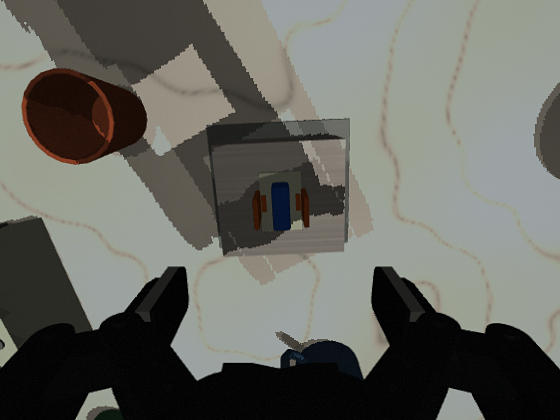

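```bash
python3 - <<'E'
from h import *
f=np.load("w2.npz");p=f["p"];X=cloud(f,f["d"]);z=X[...,2]
b=np.zeros(z.shape,bool);b[100:262,200:360]=1
def rc(m,zz,name):
    m=m.astype(np.uint8);c=max(cv2.findContours(m,cv2.RETR_EXTERNAL,cv2.CHAIN_APPROX_NONE)[0],key=cv2.contourArea)
    P=onz(f,c.reshape(-1,2),zz)*1000;print(name,cv2.contourArea(c),cv2.minAreaRect(P[:,:2].astype(np.float32)))
rc(b&(z>.05),.06,"stand")
hsv=cv2.cvtColor(p,cv2.COLOR_RGB2HSV)
blue=(hsv[...,0]>100)&(hsv[...,0]<130)&(hsv[...,1]>120)
rc(b&blue&(z>.08),.086,"cap")
o=(hsv[...,0]<15)&(hsv[...,1]>120)&b&(z>.085)
for n,k in(("L",np.arange(560)<281),("R",np.arange(560)>=281)):
    q=o&k[None]; print(n,q.sum(),np.median(X[q],0),cv2.minAreaRect((X[q][:,:2]*1000).astype(np.float32)))
    rc(o&k[None]&(z>.094),.097,n)
E
```

```text
stand 14158.5 ((487.6029968261719, 146.80209350585938), (110.5572738647461, 99.69816589355469), 76.90017700195312)
cap 711.5 ((486.5653076171875, 147.18565368652344), (13.577963829040527, 35.94056701660156), 77.01586151123047)
L 205 [0.48223031 0.12908122 0.09563239] ((455.8417053222656, 142.23797607421875), (8.66567611694336, 84.60713958740234), 63.43861389160156)
L 127.5 ((482.88446044921875, 128.6622772216797), (4.009183406829834, 22.820398330688477), 76.9490737915039)
R 195 [0.48983256 0.16550353 0.0958372 ] ((461.7493591308594, 166.86012268066406), (7.541458606719971, 83.35755157470703), 87.33716583251953)
R 125.0 ((491.2161560058594, 165.12705993652344), (3.6998093128204346, 23.430566787719727), 75.7123794555664)
```

Emit:
apply_moves --increments "-1 -0.004 0.003 -0.015 3;-1 0 0 -0.02 0;-1 0 0 -0.02 0;-1 0 0 -0.015 0;-1 0 0 -0.01 0;-1 0 0 0 0;-1 0 0 0 0"

```text
t: 3.08
tcp_pos: [0.4914, 0.1394, 0.1156]
orientation: [-73.9, 89.4, 2.1]
contact_force: [0.4, -0.2, 0.9]
finger_gap: 0.0853
```

```bash
python3 snap.py wrist w3
```

```text
3.0833 [0.4914 0.1394 0.1156] jaw 76.0 q [ 12.5  26.4 116.8  -0.2  36.1 -63.3] F [ 0.4 -0.2  0.9] gap 0.08525316192681097
```

View pics/w3.png

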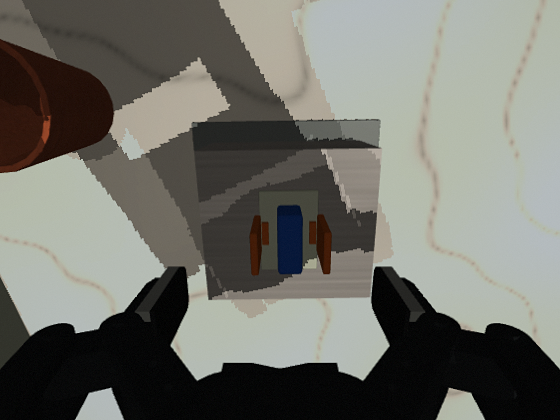

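Emit:
apply_moves --increments "-1 -0.004 0.008 0 1;-1 0 0 0 0;-1 0 0 0 0"

```text
t: 3.38
tcp_pos: [0.4886, 0.148, 0.1182]
orientation: [-71.3, 89.1, 5.8]
contact_force: [1.0, -0.8, 0.8]
finger_gap: 0.0857
```

Emit:
apply_moves --increments "-1 -0.001 -0.001 -0.01 0;-1 0 0 -0.01 0;-1 0 0 0 0"

```text
t: 3.63
tcp_pos: [0.4883, 0.1477, 0.098]
orientation: [-69.9, 88.9, 7.2]
contact_force: [-1.5, -0.8, 0.6]
finger_gap: 0.0851
```

```bash
cat > st.py <<'E'
from plant import readout
import numpy as np
from scipy.spatial.transform import Rotation as Ro
s=readout.read_state();R=Ro.from_euler("xyz",s["orientation"],degrees=True).as_matrix();j=R[:,2]
print(round(s["t"],2),s["tcp_pos"].round(4),"jaw",np.degrees(np.arctan2(j[1],j[0])).round(2),"xaxis",R[:,0].round(4),"q",s["q"].round(1),"F",s["contact_force"].round(1),"M",s["ft_torque"].round(2),"gap",s["finger_gap"].round(4))
E
python3 st.py
```

```text
Traceback (most recent call last):
  File "st.py", line 5, in <module>
    print(round(s["t"],2),s["tcp_pos"].round(4),"jaw",np.degrees(np.arctan2(j[1],j[0])).round(2),"xaxis",R[:,0].round(4),"q",s["q"].round(1),"F",s["contact_force"].round(1),"M",s["ft_torque"].round(2),"gap",s["finger_gap"].round(4))
                                                                                                                                                                                                               ^^^^^^^^^^^^^^^^^^^^^
AttributeError: 'float' object has no attribute 'round'
```

```bash
sed -i 's/s\["finger_gap"\].round(4)/round(s["finger_gap"],4)/' st.py; python3 st.py
```

```text
3.63 [0.4883 0.1477 0.098 ] jaw 77.09 xaxis [ 0.0183  0.0023 -0.9998] q [ 13.5  27.9 117.9  -0.2  33.1 -63.4] F [-1.5 -0.8  0.6] M [-0.01  0.06 -0.  ] gap 0.0851
```

Emit:
apply_moves --increments "-1 -0.001 -0.001 -0.008 0;-1 0 0 -0.008 0;-1 0 0 0 0;-1 0 0 0 0"

```text
t: 3.97
tcp_pos: [0.4863, 0.1464, 0.0787]
orientation: [-71.0, 89.1, 6.1]
contact_force: [-0.1, -0.3, 0.1]
finger_gap: 0.0852
```

```bash
python3 st.py; python3 snap.py wrist w4
```

```text
3.97 [0.4863 0.1464 0.0787] jaw 77.08 xaxis [ 0.0156  0.0017 -0.9999] q [ 13.4  29.8 118.7  -0.2  30.6 -63.5] F [-0.1 -0.3  0.1] M [ 0.01  0.04 -0.  ] gap 0.0852
3.9667 [0.4863 0.1464 0.0787] jaw 77.08 q [ 13.4  29.8 118.7  -0.2  30.6 -63.5] F [-0.1 -0.3  0.1] gap 0.08523628653686736
```

View pics/w4.png

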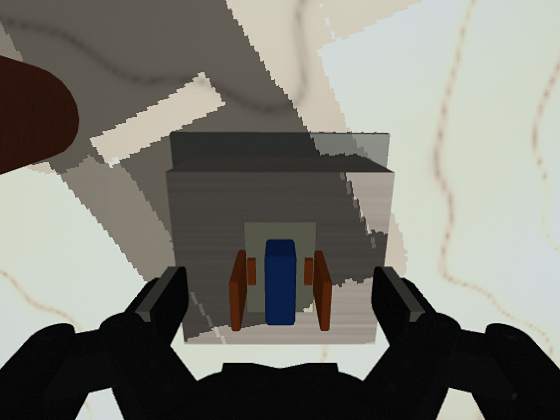

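Emit:
apply_moves --increments "-1 0.001 0.0005 0.003 0;-0.5 0 0 0 0;0 0 0 0 0;0 0 0 0 0;0 0 0 0 0;0 0 0 0 0" --grip_force 20

```text
t: 4.52
tcp_pos: [0.4881, 0.147, 0.0831]
orientation: [-70.6, 89.0, 6.5]
contact_force: [-0.4, -0.6, -0.8]
finger_gap: 0.0423
```

```bash
python3 st.py; python3 snap.py wrist w5
```

```text
4.52 [0.4881 0.147  0.0831] jaw 77.08 xaxis [ 0.017   0.0019 -0.9999] q [ 13.4  29.4 118.4  -0.2  31.2 -63.4] F [-0.4 -0.6 -0.8] M [-0.08  0.08  0.07] gap 0.0423
4.5167 [0.4881 0.147  0.0831] jaw 77.08 q [ 13.4  29.4 118.4  -0.2  31.2 -63.4] F [-0.4 -0.6 -0.8] gap 0.04229393137642002
```

View pics/w5.png

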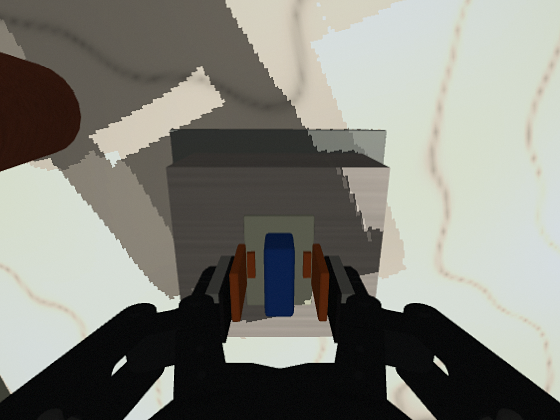

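Emit:
apply_moves --increments "0.3 0 0 0 0;0.5 0 0 0 0;0.6 0 0 0 0;0.6 0 0 0 0;0.6 0 0 0 0;0.6 0 0 0 0" --grip_force 20

```text
t: 5.07
tcp_pos: [0.4881, 0.1468, 0.0838]
orientation: [-70.9, 89.0, 6.2]
contact_force: [0.1, -0.0, 0.4]
finger_gap: 0.0272
```

```bash
python3 st.py; python3 snap.py wrist w6
```

```text
5.07 [0.4881 0.1468 0.0838] jaw 77.09 xaxis [ 0.0176  0.0019 -0.9998] q [ 13.4  29.3 118.4  -0.2  31.3 -63.4] F [ 0.1 -0.   0.4] M [-0.06  0.04 -0.01] gap 0.0272
5.0667 [0.4881 0.1468 0.0838] jaw 77.09 q [ 13.4  29.3 118.4  -0.2  31.3 -63.4] F [ 0.1 -0.   0.4] gap 0.02719001619047892
```

View pics/w6.png

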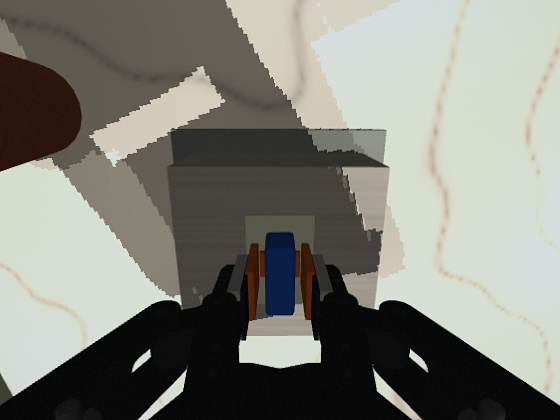

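Emit:
apply_moves --increments "0.6 0 0 0.002 0;0.6 0 0 0.002 0;0.6 0 0 0.002 0;0.6 0 0 0.002 0"

```text
t: 5.45
tcp_pos: [0.4877, 0.1468, 0.0919]
orientation: [-71.3, 89.1, 5.8]
contact_force: [0.6, 0.9, -1.3]
finger_gap: 0.0273
```

```bash
python3 st.py
```

```text
5.45 [0.4877 0.1468 0.0919] jaw 77.09 xaxis [ 0.0164  0.0017 -0.9999] q [ 13.4  28.5 118.1  -0.2  32.4 -63.5] F [ 0.6  0.9 -1.3] M [ 0.    0.04 -0.04] gap 0.0273
```

Emit:
apply_moves --increments "0.6 0 0 0.005 0;0.6 0 0 0.008 0;0.6 0 0 0.012 0;0.6 0 0 0.02 0;0.6 0 0 0.02 0;0.6 0 0 0.02 0;0.6 0 0 0.02 0;0.6 0 0 0.02 0;0.6 0 0 0.01 0;0.6 0 0 0 0"

```text
t: 6.28
tcp_pos: [0.4863, 0.1465, 0.2393]
orientation: [-70.6, 89.0, 6.5]
contact_force: [1.0, 0.5, -1.9]
finger_gap: 0.0266
```

```bash
python3 st.py;python3 snap.py wrist w7;python3 snap.py top t7
```

```text
6.28 [0.4863 0.1465 0.2393] jaw 77.09 xaxis [ 0.0178  0.002  -0.9998] q [ 13.4  15.9 110.8  -0.2  52.3 -63.6] F [ 1.   0.5 -1.9] M [ 0.03 -0.03  0.01] gap 0.0266
6.2833 [0.4863 0.1465 0.2393] jaw 77.09 q [ 13.4  15.9 110.8  -0.2  52.3 -63.6] F [ 1.   0.5 -1.9] gap 0.026636131899573784
6.3333 [0.4862 0.1464 0.2385] jaw 77.09 q [ 13.4  15.9 110.9  -0.2  52.2 -63.6] F [-0.1 -0.4 -0.4] gap 0.027019523156552042
```

View pics/w7.png

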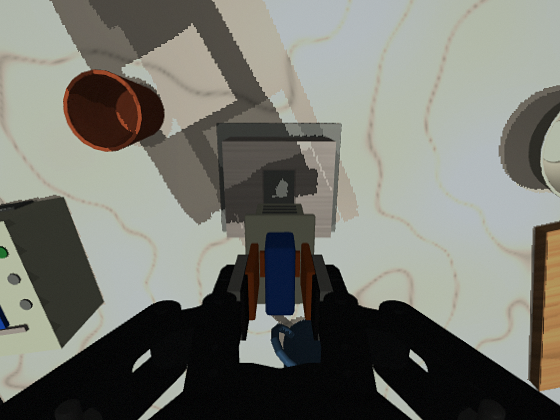

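Emit:
apply_moves --increments "0.6 0.004 -0.015 0 0.9;0.6 0.007 -0.025 0 0.9;0.6 0.008 -0.035 0 0.9;0.6 0.008 -0.035 0 0.9;0.6 0.008 -0.035 0 0.9;0.6 0.008 -0.035 0 0.9;0.6 0.008 -0.035 0 0.9;0.6 0.008 -0.035 0 0.9;0.6 0.008 -0.035 0 1;0.6 0.006 -0.035 0 1;0.6 0.004 -0.025 0 0;0.6 0 -0.015 0 0;0.6 0 0 0 0;0.6 0 0 0 0"

```text
t: 7.55
tcp_pos: [0.5544, -0.2304, 0.2204]
orientation: [41.6, 89.4, 128.5]
contact_force: [-0.6, 0.0, -2.0]
finger_gap: 0.0269
```

```bash
python3 st.py;python3 snap.py wrist w8
```

```text
7.55 [ 0.5544 -0.2304  0.2204] jaw 86.9 xaxis [-0.007   0.0087 -0.9999] q [ -25.6   25.1   99.1    0.3   56.4 -112.7] F [-0.6  0.  -2. ] M [ 0.01 -0.    0.03] gap 0.0269
7.55 [ 0.5544 -0.2304  0.2204] jaw 86.9 q [ -25.6   25.1   99.1    0.3   56.4 -112.7] F [-0.6  0.  -2. ] gap 0.026897509451629772
```

View pics/w8.png

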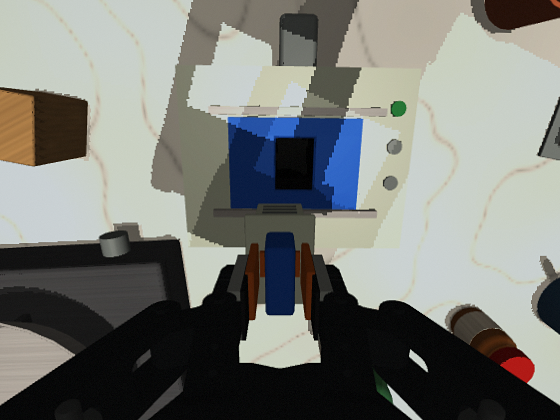

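```bash
cat > meas.py <<'E'
import sys
from h import *
f=np.load(sys.argv[1]+".npz");p=f["p"];X=cloud(f,f["d"]);z=X[...,2]
def rc(m,zz,name):
    m=m.astype(np.uint8);c=max(cv2.findContours(m,cv2.RETR_EXTERNAL,cv2.CHAIN_APPROX_NONE)[0],key=cv2.contourArea)
    P=onz(f,c.reshape(-1,2),zz)*1000;print(name,cv2.contourArea(c),cv2.boundingRect(c),cv2.minAreaRect(P[:,:2].astype(np.float32)))
hsv=cv2.cvtColor(p,cv2.COLOR_RGB2HSV)
blue=(hsv[...,0]>100)&(hsv[...,0]<130)&(hsv[...,1]>120)&(hsv[...,2]>40)
up=(np.arange(420)<235)[:,None]
car=blue&up&(z>.085)&(z<.105)
rc(car,.096,"carriage"); print("z",np.median(z[car]))
ys,xs=np.nonzero(car);b=np.zeros_like(car);b[ys.min()+5:ys.max()-5,xs.min()+8:xs.max()-8]=1
rc(b&(z<.085)&(z>-.1),.096,"hole(depth)")
g=cv2.cvtColor(p,cv2.COLOR_RGB2GRAY); rc(b&(g<25),.096,"hole(dark)")
cap=blue&(z>f["tcp"][2]-.01)&(z<f["tcp"][2]+.03)&~up
zt=np.percentile(z[cap],60);print("cap z",zt,f["tcp"])
rc(cap&(z>zt-.004),zt,"cap")
m=(z>.08)&(z<.105)&up;m=cv2.morphologyEx(m.astype(np.uint8),cv2.MORPH_OPEN,np.ones((5,5)));rc(m,.09,"machine")
E
python3 meas.py w8
```

```text
carriage 11360.0 (228, 117, 135, 93) ((518.1213989257812, -214.9403533935547), (105.5672607421875, 73.84873962402344), 86.18590545654297)
z 0.0952192988426175
hole(depth) 1810.0 (275, 138, 39, 51) ((517.1226806640625, -215.17539978027344), (30.31722640991211, 40.469093322753906), 86.73046875)
hole(dark) 1963.5 (274, 137, 41, 55) ((518.0151977539062, -215.1572265625), (32.303443908691406, 43.737430572509766), 86.97904205322266)
cap z 0.22172022455929033 [ 0.55437106 -0.23038783  0.22044063]
cap 1983.5 (265, 243, 30, 72) ((552.6102294921875, -229.72097778320312), (13.429961204528809, 36.552555084228516), 87.72708892822266)
machine 36387.5 (176, 65, 245, 170) ((511.8075866699219, -212.63970947265625), (190.26666259765625, 137.46856689453125), 86.6083984375)
```

Emit:
apply_moves --increments "0.6 -0.01 0.005 0 -0.5;0.6 -0.01 0.005 0 0;0.6 -0.01 0.004 0 0;0.6 -0.004 0 0 0;0.6 0 0 -0.01 0;0.6 0 0 -0.01 0;0.6 0 0 -0.01 0;0.6 0 0 -0.005 0;0.6 0 0 0 0;0.6 0 0 0 0"

```text
t: 8.43
tcp_pos: [0.5175, -0.2088, 0.1786]
orientation: [47.6, 89.1, 134.4]
contact_force: [0.7, -0.4, -1.3]
finger_gap: 0.0271
```

```bash
python3 st.py;python3 snap.py wrist w9;python3 snap.py side s9; python3 snap.py top t9; python3 meas.py w9 
```

```text
8.43 [ 0.5175 -0.2088  0.1786] jaw 86.79 xaxis [-0.0113  0.0115 -0.9999] q [ -25.3   24.9  106.7    0.4   49.3 -112.4] F [ 0.7 -0.4 -1.3] M [-0.07 -0.02  0.01] gap 0.0271
8.4333 [ 0.5175 -0.2088  0.1786] jaw 86.79 q [ -25.3   24.9  106.7    0.4   49.3 -112.4] F [ 0.7 -0.4 -1.3] gap 0.027111802431033033
8.4833 [ 0.5175 -0.2088  0.1786] jaw 86.78 q [ -25.3   24.9  106.7    0.4   49.3 -112.4] F [ 0.1  0.6 -1.7] gap 0.02677169877532004
8.5333 [ 0.5176 -0.2089  0.1791] jaw 86.78 q [ -25.3   24.9  106.7    0.4   49.3 -112.4] F [-0.2  0.7 -0.7] gap 0.026998313721254733
carriage 6449.5 (193, 174, 153, 61) ((502.044189453125, -213.79208374023438), (105.51163482666016, 43.577354431152344), 86.60842895507812)
z 0.09512083472337077
hole(depth) 292.0 (248, 197, 43, 16) ((501.81744384765625, -213.86529541015625), (29.606069564819336, 10.892950057983398), 86.68119812011719)
hole(dark) 416.5 (244, 194, 51, 20) ((501.1208190917969, -213.73497009277344), (35.01765823364258, 13.772637367248535), 86.68099212646484)
cap z 0.17989137554666715 [ 0.51746969 -0.20881576  0.17855496]
cap 1977.0 (265, 243, 30, 72) ((515.7138061523438, -208.23858642578125), (13.594091415405273, 36.416507720947266), 87.59549713134766)
machine 28365.5 (131, 117, 281, 118) ((484.6940002441406, -210.54103088378906), (189.5500030517578, 83.21475219726562), 86.57067108154297)
```

View pics/w9.png

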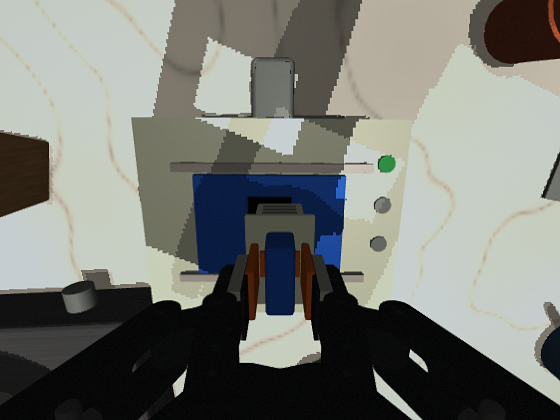

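```bash
python3 -c "
import cv2
p=cv2.imread('pics/s9.png');cv2.imwrite('pics/s9z.png',cv2.resize(p[120:240,270:410],None,fx=5,fy=5,interpolation=2))"
```

```text
(no output)
```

View pics/s9z.png

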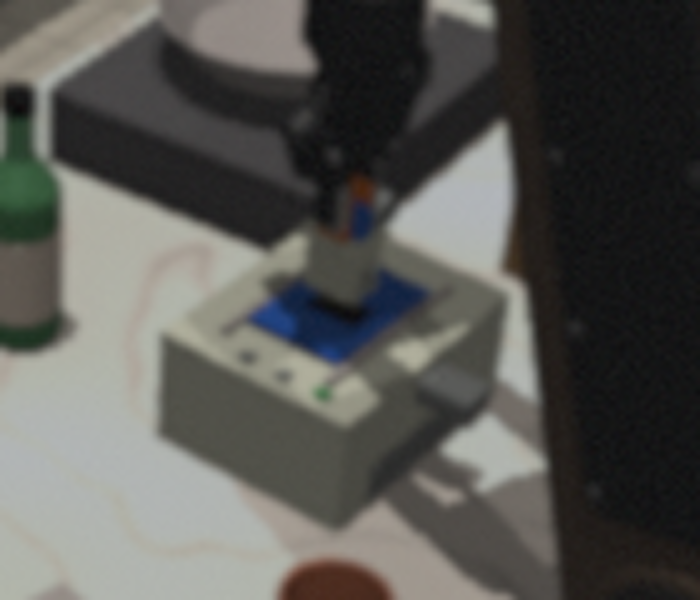

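Emit:
apply_moves --increments "0.6 0.004 -0.007 0 -0.5;0.6 0 0 0 0;0.6 0 0 0 0"

```text
t: 8.83
tcp_pos: [0.5229, -0.2172, 0.1803]
orientation: [43.2, 89.2, 129.5]
contact_force: [-0.6, 0.4, -0.8]
finger_gap: 0.0272
```

```bash
python3 st.py;python3 snap.py wrist w10; python3 meas.py w10|grep -v hole 
```

```text
8.83 [ 0.5229 -0.2172  0.1803] jaw 86.22 xaxis [-0.0085  0.0103 -0.9999] q [ -25.8   25.3  105.7    0.4   49.7 -112.3] F [-0.6  0.4 -0.8] M [-0.06  0.02  0.06] gap 0.0272
8.8333 [ 0.5229 -0.2172  0.1803] jaw 86.22 q [ -25.8   25.3  105.7    0.4   49.7 -112.3] F [-0.6  0.4 -0.8] gap 0.027197685503255416
carriage 7398.5 (204, 165, 154, 70) ((505.6285400390625, -214.04745483398438), (105.4670639038086, 50.36591339111328), 86.26598358154297)
z 0.09514549616993563
cap z 0.1815944440871311 [ 0.522884   -0.21722986  0.18032462]
cap 1983.5 (265, 243, 30, 72) ((521.1212158203125, -216.60621643066406), (13.544650077819824, 36.54069519042969), 87.03710174560547)
machine 30407.5 (143, 109, 280, 126) ((488.2615051269531, -210.87159729003906), (189.73097229003906, 89.85961151123047), 86.1314926147461)
```

Emit:
apply_moves --increments "0.6 -0.001 0.001 -0.005 0;0.6 0 0 -0.005 0;0.6 0 0 -0.004 0;0.6 0 0 0 0;0.6 0 0 0 0"

```text
t: 9.3
tcp_pos: [0.5218, -0.2162, 0.165]
orientation: [42.1, 89.3, 128.3]
contact_force: [0.2, 0.1, -1.6]
finger_gap: 0.0268
```

```bash
python3 st.py;python3 snap.py wrist w11; python3 meas.py w11|grep -v hole;python3 snap.py side s11;  python3 -c "
import cv2
p=cv2.imread('pics/s11.png');cv2.imwrite('pics/s11z.png',cv2.resize(p[140:220,290:390],None,fx=7,fy=7,interpolation=2))"
```

```text
9.3 [ 0.5218 -0.2162  0.165 ] jaw 86.21 xaxis [-0.0079  0.01   -0.9999] q [ -25.8   26.3  106.6    0.4   47.7 -112.3] F [ 0.2  0.1 -1.6] M [-0.07 -0.02 -0.  ] gap 0.0268
9.3 [ 0.5218 -0.2162  0.165 ] jaw 86.21 q [ -25.8   26.3  106.6    0.4   47.7 -112.3] F [ 0.2  0.1 -1.6] gap 0.026750158040527335
carriage 7571.5 (197, 170, 165, 65) ((501.99298095703125, -213.81985473632812), (105.5234146118164, 43.53449630737305), 86.05489349365234)
z 0.09514376929780753
cap z 0.16626991951634132 [ 0.52175516 -0.21624645  0.16498848]
cap 1981.5 (265, 243, 30, 72) ((520.0274658203125, -215.58615112304688), (13.485943794250488, 36.42113494873047), 87.02838897705078)
machine 32763.5 (131, 110, 301, 125) ((484.9593505859375, -210.9541015625), (189.20571899414062, 83.07931518554688), 86.2383041381836)
9.35 [ 0.5217 -0.2162  0.165 ] jaw 86.21 q [ -25.8   26.3  106.7    0.4   47.7 -112.3] F [-0.7  0.5 -2.2] gap 0.026982861109150717
```

View pics/s11z.png

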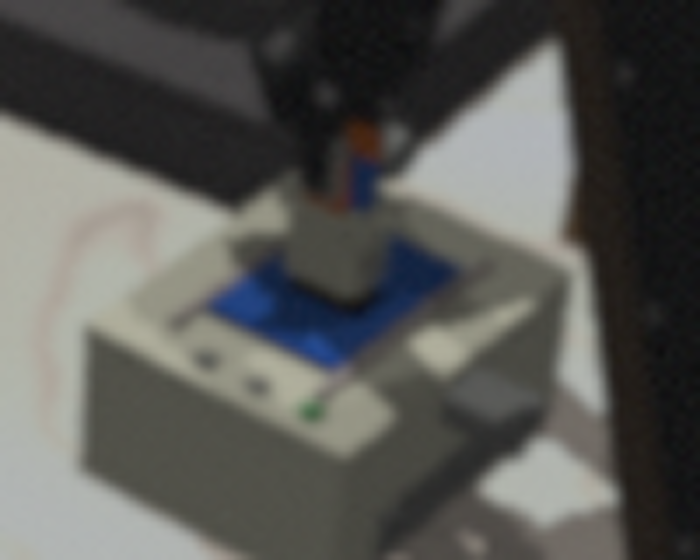

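View pics/w11.png

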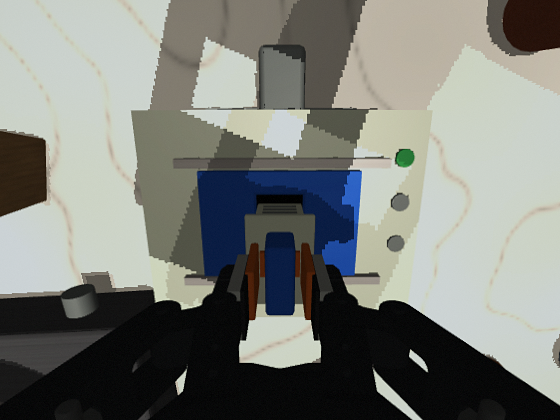

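Emit:
apply_moves --increments "0.6 0 0 -0.002 0;0.6 0 0 -0.002 0;0.6 0 0 -0.002 0;0.6 0 0 -0.001 0"

```text
t: 9.73
tcp_pos: [0.5223, -0.2165, 0.1586]
orientation: [39.1, 89.3, 125.3]
contact_force: [-6.4, 0.9, 21.1]
finger_gap: 0.0266
```

```bash
python3 st.py
```

```text
9.73 [ 0.5223 -0.2165  0.1586] jaw 86.22 xaxis [-0.0066  0.0093 -0.9999] q [ -25.8   26.8  106.9    0.4   46.8 -112.3] F [-6.4  0.9 21.1] M [ 0.32  0.96 -0.02] gap 0.0266
```

Emit:
apply_moves --increments "0.6 0 0 0.002 0;0.6 0 0 0.001 0;0.6 0 0 0 0"

```text
t: 9.98
tcp_pos: [0.5223, -0.2165, 0.1617]
orientation: [38.9, 89.4, 125.1]
contact_force: [0.1, -0.5, -1.3]
finger_gap: 0.0272
```

```bash
python3 st.py;python3 snap.py wrist w12; python3 - <<'E'
from h import *
f=np.load("w12.npz");p=f["p"]
cv2.imwrite("pics/w12z.png",cv2.resize(p[180:260,230:330,::-1],None,fx=7,fy=7,interpolation=cv2.INTER_NEAREST))
X=cloud(f,f["d"])
for u in (265,279,295):
    for v in range(186,222,1): print(u,v,X[v,u].round(4),p[v,u])
E
```

```text
9.98 [ 0.5223 -0.2165  0.1617] jaw 86.22 xaxis [-0.0064  0.0091 -0.9999] q [ -25.8   26.6  106.8    0.4   47.2 -112.3] F [ 0.1 -0.5 -1.3] M [-0.03 -0.02  0.02] gap 0.0272
9.9833 [ 0.5223 -0.2165  0.1617] jaw 86.22 q [ -25.8   26.6  106.8    0.4   47.2 -112.3] F [ 0.1 -0.5 -1.3] gap 0.02718284359677306
265 186 [ 0.4902 -0.2225  0.0956] [15 37 84]
265 187 [ 0.4911 -0.2226  0.0944] [ 9 27 66]
265 188 [ 0.4913 -0.2225  0.0964] [11 30 69]
265 189 [ 0.4921 -0.2226  0.0957] [10 28 67]
265 190 [ 0.4931 -0.2228  0.094 ] [12 29 68]
265 191 [ 0.4938 -0.2228  0.0937] [12 30 70]
265 192 [ 0.4942 -0.2228  0.095 ] [13 31 68]
265 193 [ 0.4951 -0.2229  0.0938] [ 7 26 62]
265 194 [ 0.513  -0.2269  0.0196] [10 20 45]
265 195 [ 0.5138 -0.227   0.0204] [ 6  9 16]
265 196 [ 0.515  -0.2271  0.0189] [1 2 0]
265 197 [ 0.5158 -0.2271  0.0197] [1 3 3]
265 198 [ 0.5164 -0.2272  0.0209] [0 1 1]
265 199 [ 0.5176 -0.2273  0.0198] [6 4 4]
265 200 [ 0.5185 -0.2274  0.0196] [1 1 1]
265 201 [ 0.5194 -0.2274  0.02  ] [2 1 0]
265 202 [ 0.5203 -0.2275  0.02  ] [0 0 0]
265 203 [ 0.5    -0.2231  0.1006] [28 28 25]
265 204 
[... 3296 characters left out ...]
.2046  0.1079] [29 30 28]
295 207 [ 0.5018 -0.2046  0.1082] [46 49 42]
295 208 [ 0.5013 -0.2048  0.112 ] [43 44 39]
295 209 [ 0.5011 -0.205   0.1149] [32 32 32]
295 210 [ 0.5018 -0.205   0.1144] [47 49 43]
295 211 [ 0.5014 -0.2052  0.1181] [44 46 41]
295 212 [ 0.5013 -0.2053  0.1202] [30 32 31]
295 213 [ 0.4961 -0.2061  0.1395] [44 46 41]
295 214 [ 0.4964 -0.2062  0.1402] [60 62 51]
295 215 [ 0.4968 -0.2062  0.1408] [73 73 62]
295 216 [ 0.4973 -0.2062  0.1407] [80 81 68]
295 217 [ 0.4977 -0.2063  0.1412] [83 84 71]
295 218 [ 0.4979 -0.2063  0.1421] [84 85 72]
295 219 [ 0.4986 -0.2063  0.1414] [81 82 68]
295 220 [ 0.4992 -0.2064  0.1414] [81 83 69]
295 221 [ 0.4999 -0.2064  0.1409] [82 84 70]
```

View pics/w12z.png

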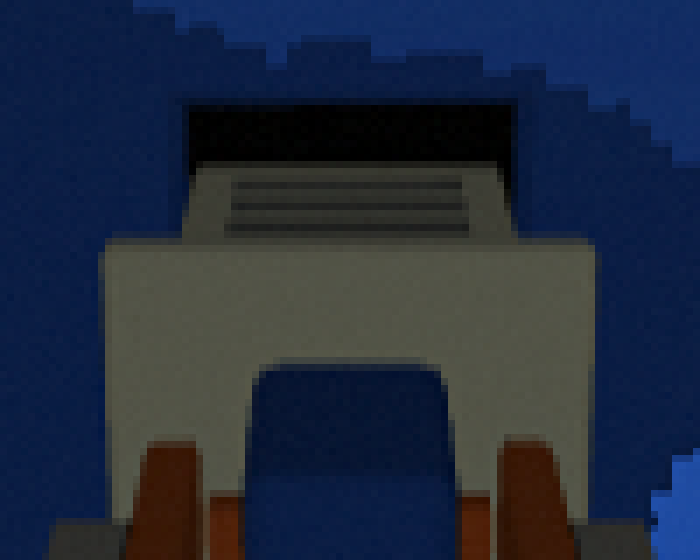

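Emit:
apply_moves --increments "0.6 -0.002 0 0 0;0.6 0 0 0 0;0.6 0 0 0 0"

```text
t: 10.28
tcp_pos: [0.52, -0.2164, 0.1613]
orientation: [39.6, 89.3, 125.8]
contact_force: [-0.6, -1.2, -0.9]
finger_gap: 0.0269
```

```bash
python3 st.py;python3 snap.py wrist w13; python3 - <<'E'
from h import *
f=np.load("w13.npz");p=f["p"]
cv2.imwrite("pics/w13z.png",cv2.resize(p[180:260,230:330,::-1],None,fx=7,fy=7,interpolation=cv2.INTER_NEAREST))
X=cloud(f,f["d"])
for u in (265,279,295):
    print(u,[(v,p[v,u,2]) for v in range(188,206)],X[204:212,u].mean(0), onz(f,[(u,v) for v in (193,194,195,196)],.0958)[:,0].round(4))
E
```

```text
10.28 [ 0.52   -0.2164  0.1613] jaw 86.23 xaxis [-0.0067  0.0093 -0.9999] q [ -25.9   26.5  107.1    0.4   47.  -112.4] F [-0.6 -1.2 -0.9] M [ 0.02 -0.01  0.01] gap 0.0269
10.2833 [ 0.52   -0.2164  0.1613] jaw 86.23 q [ -25.9   26.5  107.1    0.4   47.  -112.4] F [-0.6 -1.2 -0.9] gap 0.026904820927937202
265 [(188, np.uint8(68)), (189, np.uint8(68)), (190, np.uint8(70)), (191, np.uint8(68)), (192, np.uint8(68)), (193, np.uint8(67)), (194, np.uint8(69)), (195, np.uint8(70)), (196, np.uint8(63)), (197, np.uint8(61)), (198, np.uint8(35)), (199, np.uint8(0)), (200, np.uint8(2)), (201, np.uint8(2)), (202, np.uint8(0)), (203, np.uint8(26)), (204, np.uint8(49)), (205, np.uint8(47))] [ 0.49795767 -0.22266217  0.10974288] [0.4923 0.4929 0.4936 0.4942]
279 [(188, np.uint8(67)), (189, np.uint8(68)), (190, np.uint8(67)), (191, np.uint8(67)), (192, np.uint8(66)), (193, np.uint8(68)), (194, np.uint8(69)), (195, np.uint8(66)), (196, np.uint8(64)), (197, np.uint8(61)), (198, np.uint8(37)), (199, np.uint8(0)), (200, np.uint8(1)), (201, np.uint8(3)), (202, np.uint8(0)), (203, np.uint8(24)), (204, np.uint8(47)), (205, np.uint8(44))] [ 0.49846622 -0.2142523   0.10995508] [0.4929 0.4935 0.4942 0.4948]
295 [(188, np.uint8(84)), (189, np.uint8(66)), (190, np.uint8(67)), (191, np.uint8(67)), (192, np.uint8(70)), (193, np.uint8(67)), (194, np.uint8(67)), (195, np.uint8(66)), (196, np.uint8(65)), (197, np.uint8(60)), (198, np.uint8(37)), (199, np.uint8(0)), (200, np.uint8(0)), (201, np.uint8(3)), (202, np.uint8(0)), (203, np.uint8(26)), (204, np.uint8(47)), (205, np.uint8(44))] [ 0.49900733 -0.20466268  0.11034945] [0.4935 0.4942 0.4949 0.4955]
```

View pics/w13z.png

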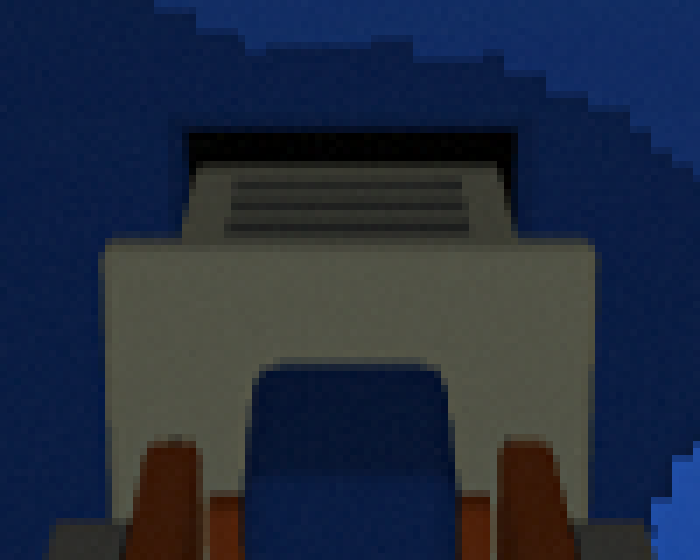

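Emit:
apply_moves --increments "0.6 -0.0003 0 -0.0015 0;0.6 0 0 -0.0015 0;0.6 0 0 -0.0015 0;0.6 0 0 -0.001 0"

```text
t: 10.67
tcp_pos: [0.5196, -0.2165, 0.1553]
orientation: [39.4, 89.3, 125.6]
contact_force: [-0.8, -0.0, -2.1]
finger_gap: 0.0269
```

```bash
python3 st.py
```

```text
10.67 [ 0.5196 -0.2165  0.1553] jaw 86.22 xaxis [-0.0066  0.0093 -0.9999] q [ -25.9   26.9  107.4    0.4   46.3 -112.4] F [-0.8 -0.  -2.1] M [-0.07 -0.02 -0.02] gap 0.0269
```

Emit:
apply_moves --increments "0.6 0 0 -0.003 0;0.6 0 0 -0.003 0;0.6 0 0 -0.003 0;0.6 0 0 0 0"

```text
t: 11.0
tcp_pos: [0.5195, -0.2164, 0.1449]
orientation: [40.4, 89.3, 126.6]
contact_force: [-0.1, 0.0, -2.5]
finger_gap: 0.0268
```

```bash
python3 st.py
```

```text
11.0 [ 0.5195 -0.2164  0.1449] jaw 86.22 xaxis [-0.007   0.0095 -0.9999] q [ -25.9   27.7  107.9    0.4   45.  -112.4] F [-0.1  0.  -2.5] M [0.03 0.02 0.01] gap 0.0268
```

Emit:
apply_moves --increments "0.6 0 0 -0.003 0;0.6 0 0 -0.003 0;0.6 0 0 -0.003 0;0.6 0 0 -0.003 0;0.6 0 0 0 0"

```text
t: 11.42
tcp_pos: [0.5195, -0.2163, 0.1313]
orientation: [41.2, 89.3, 127.5]
contact_force: [-0.3, 0.5, -1.9]
finger_gap: 0.0267
```

```bash
python3 st.py
```

```text
11.42 [ 0.5195 -0.2163  0.1313] jaw 86.23 xaxis [-0.0074  0.0096 -0.9999] q [ -25.9   28.8  108.4    0.5   43.4 -112.5] F [-0.3  0.5 -1.9] M [-0.04  0.04  0.03] gap 0.0267
```

Emit:
apply_moves --increments "0.6 0 0 -0.003 0;0.6 0 0 -0.003 0;0.6 0 0 -0.002 0;0.6 0 0 0 0"

```text
t: 11.75
tcp_pos: [0.5194, -0.2163, 0.1224]
orientation: [41.5, 89.3, 127.7]
contact_force: [0.3, -0.9, -1.1]
finger_gap: 0.027
```

```bash
python3 st.py
```

```text
11.75 [ 0.5194 -0.2163  0.1224] jaw 86.22 xaxis [-0.0074  0.0096 -0.9999] q [ -25.9   29.5  108.8    0.5   42.3 -112.5] F [ 0.3 -0.9 -1.1] M [-0.01 -0.01 -0.02] gap 0.027
```

Emit:
apply_moves --increments "0.6 0 0 -0.001 0;0.6 0 0 -0.001 0;0.6 0 0 -0.0005 0"

```text
t: 12.0
tcp_pos: [0.5195, -0.2164, 0.1199]
orientation: [41.4, 89.3, 127.6]
contact_force: [-3.7, 1.2, 8.5]
finger_gap: 0.0269
```

```bash
python3 st.py
```

```text
12.0 [ 0.5195 -0.2164  0.1199] jaw 86.22 xaxis [-0.0074  0.0096 -0.9999] q [ -25.9   29.7  108.9    0.5   42.  -112.5] F [-3.7  1.2  8.5] M [ 0.1   0.47 -0.01] gap 0.0269
```

Emit:
apply_moves --increments "0.6 0 0 -0.0005 0;0.6 0 0 0 0;0.6 0 0 0 0;0.6 0 0 0 0"

```text
t: 12.33
tcp_pos: [0.5195, -0.2164, 0.1205]
orientation: [39.9, 89.3, 126.1]
contact_force: [0.3, 0.2, -0.9]
finger_gap: 0.0273
```

```bash
python3 st.py
```

```text
12.33 [ 0.5195 -0.2164  0.1205] jaw 86.23 xaxis [-0.0068  0.0093 -0.9999] q [ -25.9   29.7  108.9    0.5   42.  -112.5] F [ 0.3  0.2 -0.9] M [-0.01 -0.02  0.03] gap 0.0273
```

Emit:
apply_moves --increments "0.6 0 0 -0.001 0;0.6 0 0 -0.0005 0;0 0 0 -0.0005 0;-0.2 0 0 0 0;-0.3 0 0 0 0;-0.3 0 0 0 0"

```text
t: 12.83
tcp_pos: [0.5198, -0.2166, 0.119]
orientation: [37.6, 89.4, 123.8]
contact_force: [-0.2, 0.4, 0.1]
finger_gap: 0.0553
```

```bash
python3 st.py; python3 snap.py wrist w14
```

```text
12.83 [ 0.5198 -0.2166  0.119 ] jaw 86.23 xaxis [-0.0058  0.0087 -0.9999] q [ -25.9   29.8  109.     0.5   41.8 -112.5] F [-0.2  0.4  0.1] M [-0.04 -0.   -0.01] gap 0.0553
12.8333 [ 0.5198 -0.2166  0.119 ] jaw 86.23 q [ -25.9   29.8  109.     0.5   41.8 -112.5] F [-0.2  0.4  0.1] gap 0.055312324378188546
```

View pics/w14.png

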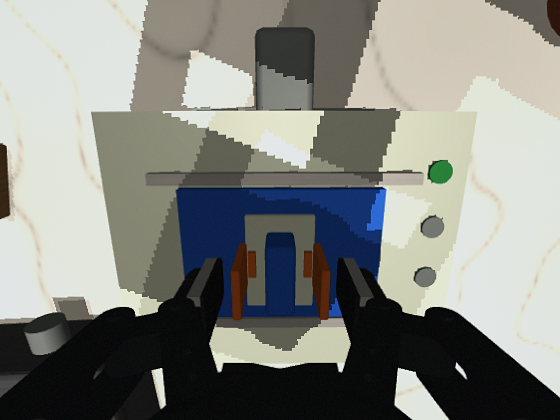

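Emit:
apply_moves --increments "-0.6 0 0 0 0;-0.8 0 0 0 0;-0.8 0 0 0.005 0;-0.8 0 0 0.015 0;-0.8 0 0 0.025 0;-0.8 0 0 0.03 0;-0.8 0 0 0.03 0;-0.8 0 0 0.02 0;-0.8 0.02 0 0 0;-0.8 0.02 0 0 0;-0.8 0.01 0 0 0;-0.8 0 0 0 0"

```text
t: 13.88
tcp_pos: [0.5696, -0.2159, 0.2539]
orientation: [36.2, 89.4, 122.4]
contact_force: [-0.6, 0.5, -0.7]
finger_gap: 0.0769
```

```bash
python3 snap.py wrist w15; python3 snap.py top t15; python3 - <<'E'
from h import *
f=np.load("w15.npz");p=f["p"];X=cloud(f,f["d"]);z=X[...,2]
hsv=cv2.cvtColor(p,cv2.COLOR_RGB2HSV)
b=np.zeros(z.shape,bool);b[60:290,180:400]=1
blue=(hsv[...,0]>100)&(hsv[...,0]<130)&(hsv[...,1]>120)&b
o=(hsv[...,0]<15)&(hsv[...,1]>120)&b
for n,m in (("cap",blue&(z>.115)&(z<.13)),("tabs",o&(z>.12)&(z<.15)),("collar",b&~blue&~o&(z>.097)&(z<.104)),("carriage",blue&(z<.105))):
    q=X[m]; print(n,len(q),np.percentile(z[m],[10,50,90]),cv2.minAreaRect((q[:,:2]*1000).astype(np.float32)))
m=b&~blue&~o&(z>.094)&(z<.106)&(hsv[...,1]<60);A=X[m];
E
```

```text
13.8833 [ 0.5696 -0.2159  0.2539] jaw 86.19 q [ -23.8   23.8   95.9    0.4   60.7 -110.2] F [-0.6  0.5 -0.7] gap 0.07689915457655462
13.9333 [ 0.5686 -0.2159  0.2537] jaw 86.19 q [ -23.8   23.8   96.     0.4   60.7 -110.2] F [-0.1  0.7  0.1] gap 0.0766792285331672
cap 689 [0.12023965 0.12112898 0.12204268] ((519.5269165039062, -216.17221069335938), (13.104589462280273, 34.409141540527344), 86.31932067871094)
tabs 335 [0.12829843 0.13204632 0.13307676] ((519.3504028320312, -216.0263214111328), (41.40297317504883, 22.98578453063965), 86.27523803710938)
collar 1405 [0.09833769 0.09925398 0.10026227] ((519.5216674804688, -215.82925415039062), (35.89733123779297, 50.16706848144531), 86.23896026611328)
carriage 6899 [0.09436644 0.09527507 0.09621101] ((547.49755859375, -268.1391906738281), (118.03751373291016, 249.68333435058594), 28.94781494140625)
```

View pics/w15.png

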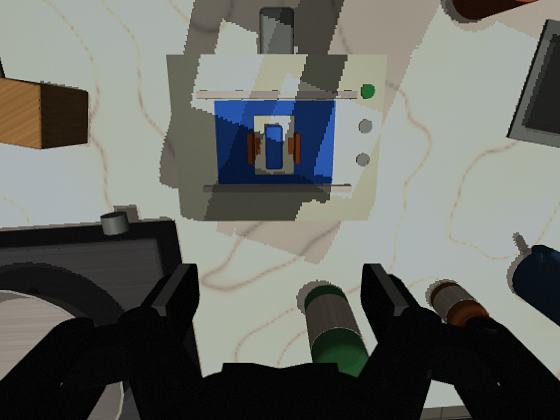

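```bash
python3 -c "
from plant import ticket;print(ticket.hand_in())"
```

```text
the job is handed in; nothing more can be done
None
```

The cartridge is seated in the filter unit's well, let go, with both tabs sprung out. I handed the job in at about 14 s of the 72 s; no verdict was reported.

- **Removal:** I pinched the tabs at 20 N and lifted the cartridge out of the stand. The wrist force stayed at about the cartridge's own weight.
- **First try at the well:** This try missed by about 2 mm in x. The cartridge met the edge of the opening and the wrist read 21 N, under the 35 N limit. I backed off, re-measured the block's lower edge against the opening with the wrist camera and moved 2 mm.
- **Fit:** It then went down freely, and the wrist read 8.5 N when the collar met the carriage.
- **Final checks:**
  - The collar's top is 4 mm above the carriage, which matches a collar lying flat on it.
  - The tabs measure 41 to 42 mm over their outer faces, so they are at rest.
  - The cartridge is in line with the unit to about 0.2° and 4 to 5 mm from its centre.
  - The gripper is open and clear above the unit.
- **Disagreements:**
  - I had reckoned from the tool's lean that the cartridge was tilted 1.4 to 1.7° in the hand, but depth readings showed it upright. That wrong figure caused the first miss.
  - Depth readings on the unit came out about 1 mm low throughout.
- **Not measured at the end:** I did not re-measure the positions of the other things on the counter. I felt no contact with any of them on the way.

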